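# Raise the kiln-track barrier and slide the saggar home

## Task

Push the red-and-white counterweighted barrier arm up past its balance point so that it stays raised by itself, then push the clay saggar along the track, through the open gate, until it is fully home against the firebrick stop. The saggar only slides: do not lift or tip it. Leave the barrier up and do not disturb the mug, beaker and bowl.

Things in the scene. Friction and masses are not known exactly. Their poses are not given: they have to be found in the camera images.
- track: Fixed wooden loading track. Origin on the table, mid-lane, straight under the barrier. Its y runs along the lane from saggar (-y) to firebrick stop (+y), x across it towards the barrier's post, z up; yaw within 0.35 rad. In mm: base board x -70..145, y -260..200, 15 thick (lane floor z = 15); two guide rails the full length, inner faces x = +-54, outer +-66, tops z = 30.
- stop_face (a point): Middle of the foot of the firebrick stop's face, on the lane floor (track x 0, y 170, z 15 mm). The sand-coloured brick is 132 mm across the lane, 30 thick, top 65 mm above the table.
- rest_top (a point): Top of the small dark rest post (12 x 30 mm) on the rail nearer the robot, under the lowered arm (track x -60, y 0, z 104 mm).
- pivot (a point): The barrier's hinge, fixed at track x 110, y 0, z 115 mm; the hinge axis is parallel to the track's y. It sits in a post of two dark steel cheeks, 34 mm in x, 50 in y, up to z = 137 mm.
- barrier_tip (a point): Centre of the free end of the arm, a straight 22 x 22 mm square tube in red and white bands, 255 mm from pivot to tip. Lowered it is level, 115 mm above the table (underside 104), pointing to the track's -x; its last 79 mm lie beyond rail and rest post over bare table, where fingers fit beneath it, from either side.
- barrier (a joint): Barrier angle, rad: 0 lowered and level, grows as the tip rises, upper stop at 1.7 (a little past upright). A dark counterweight (46 mm dia x 48) on a crank sits 45 mm behind and 50 above the pivot when lowered. Balance at about 0.9: let go below it, the arm falls back to 0; beyond it swings on to 1.7 by itself and stays. Lifting takes 1 to 2 N near the tip.
- saggar: Loose open-topped sand-coloured clay box with test tiles inside: 100 mm across the lane x 120 along x 120 high, walls 9, about 0.7 kg. Origin: centre of its underside. Stands on the lane floor between the rails (4 mm play each side), axes about parallel to the track's, before the lowered barrier, which blocks it. Home when its origin is at track y = 110 mm. Slides with about 3 to 10 N.
- mug: White mug, 76 mm dia x 90 high, handle at its +y; origin at the centre of its underside. Bystander.
- beaker: Dark green cup without handle, 68 mm dia x 100 high; origin at the centre of its underside. Bystander.
- bowl: Blue bowl, 110 mm dia x 50 high; origin at the centre of its underside. Bystander.

How it is judged:
On the way, in this order (a step that is already met when the one before it is completed fails the run):
1. the barrier is pushed up past its balance point and stands raised, the saggar still before the gate (value of joint barrier above 1.4 rad and y of saggar in the frame of track below -0.05 m), for 0.3 s.
2. the saggar is home against the stop (y of saggar in the frame of track above 0.098 m and angle between saggar's own z axis and vertical below 0.1 rad and z of saggar in the frame of track below 0.021 m), for 0.2 s.
At the end, for the whole second after the job is handed in: The barrier stands raised by itself (over 1.4 rad), the saggar stands flat on the lane within 12 mm of the firebrick stop, at rest, and mug, beaker and bowl stand upright within 30 mm of where they were (all of step 2 and value of joint barrier above 1.4 rad and linear speed of saggar below 0.02 m/s and distance of each of mug, beaker, bowl from where it was at the start of the episode below 0.03 m and angle between each of mug, beaker, bowl's own z axis and vertical below 0.2 rad); the robot touches nothing.
It fails at once if the saggar is lifted more than 15 mm off the lane (z of saggar in the frame of track above 0.03 m).
It fails at once if the saggar is tipped (angle between saggar's own z axis and vertical above 0.25 rad).
It fails at once if a bystander is knocked, moved or lifted (distance of any of mug, beaker, bowl from where it was at the start of the episode above 0.03 m or angle between any of mug, beaker, bowl's own z axis and vertical above 0.3 rad).
It also fails if it takes over 59 s, if anything falls off the work surface, if the arm or the gripper's body presses on something with over 40 N, if the wrist force passes 120 N, or if a joint passes its speed limit or range.

## Robot

A 7-joint arm with a two-finger parallel gripper is mounted at the origin on the work surface. World frame = base frame: x ahead of the robot, y to its left, z up, the work surface at z = 0. Lengths are in m, angles in rad, forces in N, time in s.
With the tool pointing down it reaches from about 0.4 to 0.875 m from the base axis. Payload 6.5 kg.
Tool frame: the origin (TCP) lies midway between the tips of the shut fingers; the grasp point (between the pads) lies 19 mm behind it; z points along the fingers, x is the direction in which the jaws open and shut, and the axes are right-handed (so a half turn about z gives the same grasp; the last joint's range is limited). The gripper opens to 85 mm and grips with 20 to 120 N. Pads are 22 mm wide; open, the fingers measure 114 mm over their backs; the gripper's body (76 mm by 85 mm) begins 54 mm behind the grasp point. The pads swing forward as they close: fully open they stand 13 mm farther back than shut.
Start: joints at [-1.251, 0.536, -0.004, 1.538, 0.003, 1.067, -0.071], TCP at [0.245, 0.602, 0.231] pointing down, gripper open.
Joint ranges: [-2.7, 2.7], [-0.37, 2.16], [-1.27, 1.26], [0.24, 2.4], [-1.31, 4.45], [0.19, 1.91], [-2.76, 2.76]. Speed limits (rad/s): [2.39, 2.39, 3.14, 3.14, 3.14, 3.14, 3.14].

## Interface

Orientations are given as [roll, pitch, yaw] about the fixed x, y, z axes, in that order (R = Rz(yaw) Ry(pitch) Rx(roll)).
In Python, from cell import robot, vision gives the robot as it stands.
- The arm moves only by the tool step_arm, never from a script. Its argument "steps" is a list of rows, each a list of 3 entries, a list of its own where there are three numbers: the shift along the world's x, y, z in mm, then the turn about the world's z in degrees, then the opening, from 0 (shut) to 1 (fully open). In form: [[[tx, ty, tz], yaw, hand], ...]. A call has exactly 10 rows; each row shifts and turns the pose as measured when the row begins; what a row does not reach is not made up. A row lasts 1/10 s, in which the tool goes at most 50 mm and 8.59 degrees, less where a joint would pass 70% of its speed; a pose out of reach is approached as far as the arm can. A call is refused whole if a number of a shift passes 50 or a number of a turn 8.59, either way. A call with a gripper value outside its range is refused whole. The fingers move at their own pace and stop on an object; "grip_force" is the grip in N (left out, the last holds). Time passes only in rows, so rows that do not move let the fingers close, or fill a call up. It gives the time, the measured TCP pose, the force and the opening at its end, in the units of the state.
- robot.get_state(): the state, without advancing time (a new reading comes with each control period).
- vision.snapshot(name): name is "scene" or "top" or "wrist"; returns the picture (384x512x3 uint8, red, green, blue); there is no depth.
- vision.get_calibration(name): a dict with "mtx" (3x3 intrinsics, pixels), "k1" (the pictures are not rectified: a ray, as slopes to the right and down, at radius r is drawn at 1 + k1 r^2 times it, then the intrinsics apply), "origin" and "orientation" of the camera in the world. Camera axes: x right, y down, z forward; pixel columns grow to the right and rows downward; lengths in m; the calibration is good to about 2 mm. A picture is of the moment at which its call begins: read the wrist's pose just before it. get_calibration takes no time and is no camera call; for the wrist camera it gives the pose at the moment of the call.
- robot.sign_off(): hands the job in, once; it reports no verdict.
The state is a dict: "clock": time; "joint_positions": joint angles; "qd": joint speeds; "effort": joint torques, N m; "tcp_pos": TCP position; "eef_rot": TCP orientation; "wrist_force": force on the tool from outside, world axes, zero at the start; "torque": the same for the moment, N m; "grip_width": opening from 0.0 (shut) to 1.0 (fully open).
Only numpy, scipy, OpenCV 4.12 (cv2) and the standard library are available. Lean on these libraries where they do the work, as an engineer would, in place of code of your own. Each camera call takes 0.05 s, during which the arm holds its last target.

## Working session

There is one attempt and no reset: what is moved stays moved. The work goes in short steps, Python scripts to look and compute and a tool call to move; the robot and the scene stay as the last step left them, time stands still between calls to the robot, and variables do not carry over. Pictures are saved under pics/ and viewed, and the job is handed in when it is done.

Besides the shell and the picture viewer there is one more tool, called after "Emit:" by a JSON object that holds its "method" and its "body". step_arm: Moves the arm, as the interface text tells. Its arguments: {"type":"object","properties":{"steps":{"type":"array"},"grip_force":{"type":"number"}},"required":["steps"]}

```bash
mkdir -p pics; python3 - <<'E'
from cell import robot, vision
import cv2
for n in ["scene","top"]:
    im=vision.snapshot(n); cv2.imwrite(f"pics/{n}0.png",im[:,:,::-1])
    c=vision.get_calibration(n); print(n,c)
print(robot.get_state())
E
```

```text
scene {'mtx': array([[463.80382317,   0.        , 257.05594774],
       [  0.        , 463.80382317, 188.42868801],
       [  0.        ,   0.        ,   1.        ]]), 'k1': -0.1384579551394853, 'origin': array([1.09679265, 0.57121801, 1.17665236]), 'orientation': array([-2.52207623, -0.01192369,  2.31938425])}
top {'mtx': array([[477.03460549,   0.        , 253.04902631],
       [  0.        , 477.03460549, 193.51072124],
       [  0.        ,   0.        ,   1.        ]]), 'k1': -0.15824583351906055, 'origin': array([0.3840189 , 0.06388084, 1.26747023]), 'orientation': array([-3.02246983,  0.0083342 , -1.56350001])}
{'clock': 0.1, 'joint_positions': array([-1.25122886,  0.537092  , -0.00447346,  1.53876727,  0.00257779,
        1.06732962, -0.0712288 ]), 'qd': array([-0.00041744, -0.00209331,  0.00050203, -0.00367812, -0.00038302,
        0.00114013,  0.0002847 ]), 'effort': array([ 1.77735932e-03, -5.84562850e+01,  1.05132625e+00, -2.59775054e+01,
        1.25928421e-02,  4.58138020e-03,  3.06468898e-06]), 'tcp_pos': array([0.24434598, 0.60170116, 0.23050209]), 'eef_rot': array([3.14151224e+00, 1.58869518e-03, 1.18509091e+00]), 'wrist_force': array([-0.89270817, -0.54897013, -0.98286271]), 'torque': array([0.07688573, 0.04253317, 0.02110752]), 'grip_width': 0.9954942105897826}
```

View pics/scene0.png

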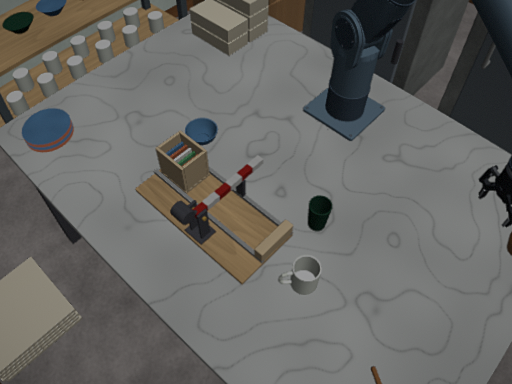

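View pics/top0.png

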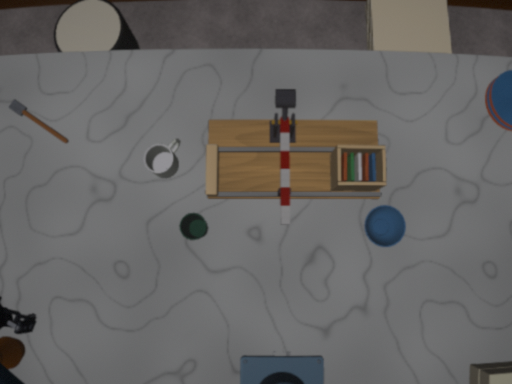

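The top view shows the track lying nearly along world y. The brick is at about (212,170), the barrier spans (285,120) to (285,223), the saggar is at (360,166), and the bowl is at (385,226). The mug is at (162,160) and the beaker at (194,226). Next I measure these.

```bash
cat > h.py <<'E'
import numpy as np, cv2
from scipy.spatial.transform import Rotation as R
from cell import robot, vision
def ray(c,uv):
    d=np.array([[0,0]],float); k=c["k1"]; m=c["mtx"]
    p=cv2.undistortPoints(np.array([[uv]],float),m,np.array([k,0,0,0]))[0,0]
    return c["origin"],R.from_euler("xyz",c["orientation"]).as_matrix()@np.array([p[0],p[1],1])
def onz(c,uv,z):
    o,d=ray(c,uv); return o+d*(z-o[2])/d[2]
def two(c1,u1,c2,u2):
    o1,d1=ray(c1,u1);o2,d2=ray(c2,u2)
    t=np.linalg.lstsq(np.array([d1,-d2]).T,o2-o1,rcond=None)[0]
    a,b=o1+t[0]*d1,o2+t[1]*d2
    return (a+b)/2,np.linalg.norm(a-b)
E
python3 - <<'E'
import cv2
a=cv2.imread("pics/top0.png"); 
cv2.imwrite("pics/topz1.png",cv2.resize(a[80:260,195:395],None,fx=4,fy=3.3*1.2,interpolation=cv2.INTER_CUBIC)[:600] if 0 else cv2.resize(a[105:255,195:395],(800,600),interpolation=cv2.INTER_CUBIC))
s=cv2.imread("pics/scene0.png")
cv2.imwrite("pics/scz1.png",cv2.resize(s[120:290,125:335],None,fx=3.5,fy=3.5,interpolation=cv2.INTER_CUBIC))
E
```

```text
(no output)
```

View pics/topz1.png

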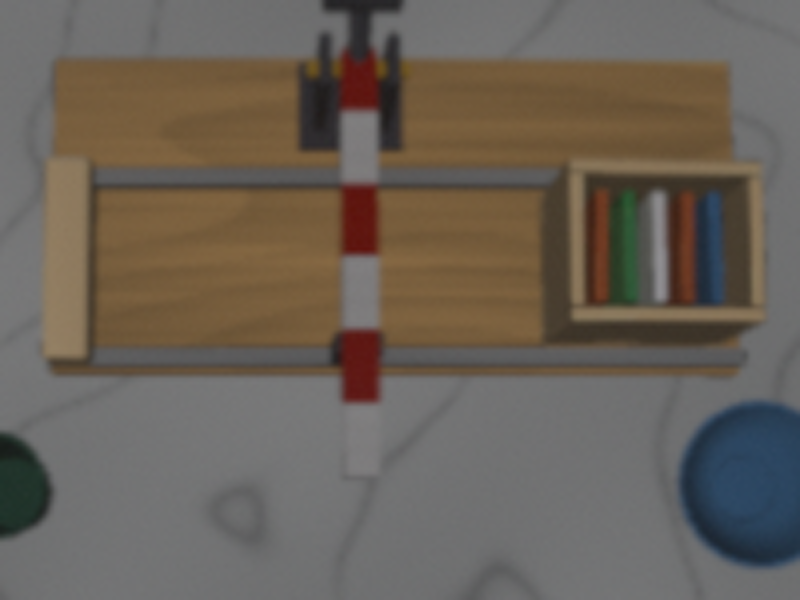

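View pics/scz1.png

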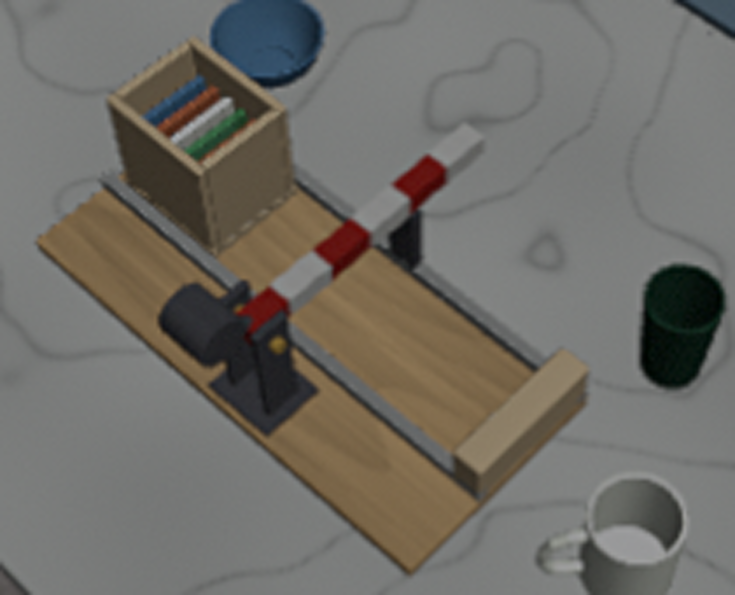

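```bash
python3 - <<'E'
from h import *
c=vision.get_calibration("top")
P=lambda X,Y,z: onz(c,(195+(X+.5)/4-.5,105+(Y+.5)/4-.5),z)
L=[("bTL",55,58,.015,(145,200)),("bTR",729,62,.015,(145,-260)),("bBR",737,376,.015,(-70,-260)),("bBL",51,375,.015,(-70,200)),
("brickface hi",92,158,.065,(66,170)),("brickface lo",89,358,.065,(-66,170)),("tip",361,476,.126,(-145,0)),("railBR",746,363,.03,(-66,-260)),("arm near pivot",359,60,.126,None)]
A=[];B=[]
for n,X,Y,z,t in L:
    p=P(X,Y,z); print(n,p.round(4),t)
    if t: A.append(p[:2]);B.append(np.array(t)/1000)
A=np.array(A);B=np.array(B)
cA,cB=A.mean(0),B.mean(0)
H=(B-cB).T@(A-cA);yaw=np.arctan2(H[0,1]-H[1,0],H[0,0]+H[1,1])
Rm=np.array([[np.cos(yaw),-np.sin(yaw)],[np.sin(yaw),np.cos(yaw)]])
t=cA-Rm@cB
print("yaw",yaw,"origin",t,"res mm",((A-(B@Rm.T+t))*1000).round(1).tolist())
S=[P(x,y,.135) for x,y in((568,160),(762,162),(765,320),(571,320))]
for s in S: print("sag",s.round(4),(Rm.T@(s[:2]-t)).round(4))
m=np.mean(S,0)[:2]; print("sag c",m,Rm.T@(m-t))
for n,x,y,z in(("bowl",762,484,.05),("beaker",-4,484,.1),("mug",-131,215,.09)):
    print(n,P(x,y,z).round(3))
# scene check tip, corners
cs=vision.get_calibration("scene")
Q=lambda X,Y:(125+(X+.5)/3.5-.5,120+(Y+.5)/3.5-.5)
print("scene tip top", onz(cs,Q(476,137),.126).round(4),"board cnr(145,200)",onz(cs,Q(410,571),.015).round(4),"board (145,-260)",onz(cs,Q(37,241),.015).round(4))
u=lambda X,Y:(195+(X+.5)/4-.5,105+(Y+.5)/4-.5)
print(two(c,u(361,476),cs,Q(474,135)))
print("sag in scene front -x corner +y", onz(cs,Q(287,112),.135).round(4))
E
```

```text
bTL [0.7362 0.198  0.015 ] (145, 200)
bTR [ 0.7377 -0.2611  0.015 ] (145, -260)
bBR [ 0.5222 -0.26    0.015 ] (-70, -260)
bBL [0.5201 0.1962 0.015 ] (-70, 200)
brickface hi [0.6556 0.1672 0.065 ] (66, 170)
brickface lo [0.5257 0.1669 0.065 ] (-66, 170)
tip [ 0.4485 -0.0023  0.126 ] (-145, 0)
railBR [ 0.5292 -0.2624  0.03  ] (-66, -260)
arm near pivot [ 0.7045 -0.0015  0.126 ] None
yaw 0.005390794949673601 origin [ 0.59200213 -0.00213682] res mm [[0.3, -0.6], [-0.7, 0.3], [-1.2, 2.5], [-0.8, -1.3], [-1.5, -1.0], [0.6, -0.6], [1.4, 0.6], [1.8, 0.1]]
sag [ 0.6406 -0.1282  0.135 ] [ 0.0479 -0.1263]
sag [ 0.6409 -0.2484  0.135 ] [ 0.0476 -0.2465]
sag [ 0.5432 -0.2472  0.135 ] [-0.0501 -0.2448]
sag [ 0.5423 -0.1283  0.135 ] [-0.0504 -0.1259]
sag c [ 0.59174324 -0.18801554] [-0.00126092 -0.18587462]
bowl [ 0.448 -0.266  0.05 ]
beaker [0.443 0.22  0.1  ]
mug [0.613 0.306 0.09 ]
scene tip top [0.4542 0.0057 0.126 ] board cnr(145,200) [0.7379 0.2004 0.015 ] board (145,-260) [ 0.7395 -0.2564  0.015 ]
(array([ 0.44860847, -0.00235948,  0.11699279]), np.float64(0.0011995721333695661))
sag in scene front -x corner +y [ 0.5485 -0.1226  0.135 ]
```

Both views agree to 1–2 mm once I account for the scene tip triangulating at z=0.117. The track origin is about (0.592, -0.002) with yaw near 0, the arm tip about (0.447, -0.002), and the saggar about (0.592, -0.188). Grasp plan: move above the tip with the jaws along y.

Emit:
{"method": "step_arm", "body": {"steps": [[[14,-40,2],2.2,1],[[14,-40,2],2.2,1],[[14,-40,2],2.2,1],[[14,-40,2],2.2,1],[[14,-40,2],2.2,1],[[14,-40,2],2.2,1],[[14,-40,2],2.2,1],[[14,-40,2],2.2,1],[[14,-40,2],2.2,1],[[14,-40,2],2.2,1]], "grip_force": 20}}

```text
clock: 1.1
tcp_pos: [0.3809, 0.1895, 0.2469]
eef_rot: [-3.137, 0.005, 1.595]
wrist_force: [0.6, 0.2, 0.3]
grip_width: 1.004
```

Emit:
{"method": "step_arm", "body": {"steps": [[[14,-35,0],-1.4,1],[[14,-35,0],0,1],[[14,-35,0],0,1],[[14,-35,0],0,1],[[14,-30,0],0,1],[[9,-15,0],0,1],[[0,0,0],0,1],[[0,0,0],0,1],[[0,0,0],0,1],[[0,0,0],0,1]]}}

```text
clock: 2.1
tcp_pos: [0.46, -0.0086, 0.2462]
eef_rot: [-3.135, 0.006, 1.563]
wrist_force: [0.5, 0.2, -0.4]
grip_width: 1.002
```

```bash
python3 - <<'E'
from h import *
s=robot.get_state(); print({k:s[k] for k in("clock","joint_positions","tcp_pos","eef_rot","wrist_force")})
c=vision.get_calibration("wrist"); print(c["origin"],c["orientation"])
cv2.imwrite("pics/w1.png",vision.snapshot("wrist")[:,:,::-1])
cv2.imwrite("pics/s1.png",vision.snapshot("scene")[:,:,::-1])
E
```

```text
{'clock': 2.1, 'joint_positions': array([-0.33250052,  0.19560085,  0.28431443,  2.01362552, -0.06064205,
        0.94784478,  1.54551664]), 'tcp_pos': array([ 0.45998127, -0.0085763 ,  0.2462134 ]), 'eef_rot': array([-3.13499617,  0.00571481,  1.563094  ]), 'wrist_force': array([ 0.48476971,  0.18648945, -0.36580356])}
[ 0.37612137 -0.00815193  0.38922218] [2.81648938 0.00490342 1.56391302]
```

View pics/w1.png

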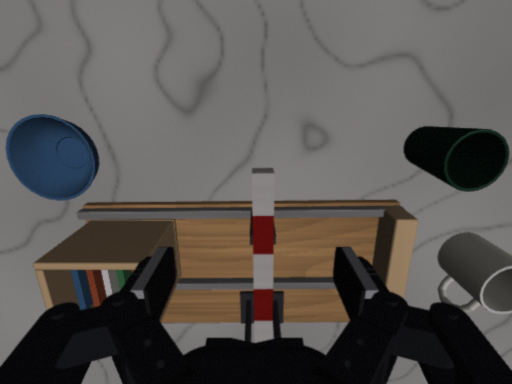

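View pics/s1.png

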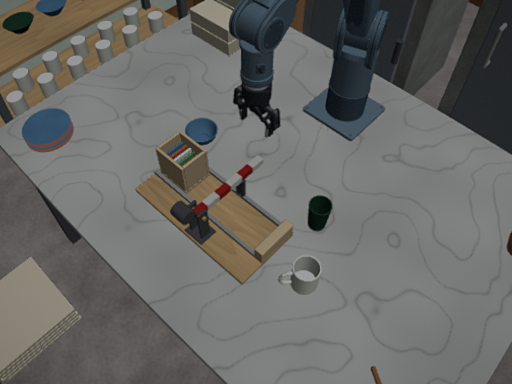

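The wrist view shows the white tip end at about (263,169) and nothing between the fingers. In the scene view the gripper is above the tip. A quick check of the tip from this view before going down:

```bash
python3 - <<'E'
from h import *
c=vision.get_calibration("wrist")
for uv in((263,173),(263,215),(263,290)): print(onz(c,uv,.126))
E
```

```text
[ 0.44630801 -0.00130998  0.126     ]
[ 0.49075908 -0.00115772  0.126     ]
[ 0.58294053 -0.00083768  0.126     ]
```

Emit:
{"method": "step_arm", "body": {"steps": [[[0,3,-20],0.2,1],[[0,3,-25],0.2,1],[[0,1,-25],0,1],[[0,0,-25],0,1],[[0,0,-25],0,1],[[0,0,-15],0,1],[[0,0,-5],0,1],[[0,0,0],0,1],[[0,0,0],0,1],[[0,0,0],0,1]]}}

```text
clock: 3.2
tcp_pos: [0.4616, 0.0045, 0.1044]
eef_rot: [3.141, 0.002, 1.58]
wrist_force: [-0.1, 0.3, 0.8]
grip_width: 1.004
```

Emit:
{"method": "step_arm", "body": {"steps": [[[-1,-6,-10],-0.5,1],[[0,0,0],0,1],[[0,0,0],0,0.5],[[0,0,0],0,0.3],[[0,0,0],0,0],[[0,0,0],0,0],[[0,0,0],0,0],[[0,0,0],0,0],[[0,0,0],0,0],[[0,0,0],0,0]], "grip_force": 20}}

```text
clock: 4.2
tcp_pos: [0.4619, -0.0008, 0.0955]
eef_rot: [3.138, 0.001, 1.572]
wrist_force: [-0.7, 1.6, 0.7]
grip_width: 0.25
```

```bash
python3 - <<'E'
from h import *
s=robot.get_state(); print(s["tcp_pos"],s["eef_rot"],s["wrist_force"],s["torque"],s["grip_width"])
cv2.imwrite("pics/w2.png",vision.snapshot("wrist")[:,:,::-1])
r=s["tcp_pos"][0]; rad=.702-r; print(rad)
for a in np.arange(0,1.3,.1): print(round(a,1),(.702-rad*np.cos(a)-r).round(4),(rad*np.sin(a)).round(4))
E
```

```text
[ 0.46194836 -0.00082098  0.09545407] [3.13762208e+00 8.55077900e-04 1.57206529e+00] [-0.66070182  1.6422458   0.66725097] [0.1771081  0.05220674 0.04057228] 0.25015954783557587
0.2400516382417771
0.0 0.0 0.0
0.1 0.0012 0.024
0.2 0.0048 0.0477
0.3 0.0107 0.0709
0.4 0.0189 0.0935
0.5 0.0294 0.1151
0.6 0.0419 0.1355
0.7 0.0565 0.1546
0.8 0.0728 0.1722
0.9 0.0908 0.188
1.0 0.1104 0.202
1.1 0.1312 0.2139
1.2 0.1531 0.2237
```

View pics/w2.png

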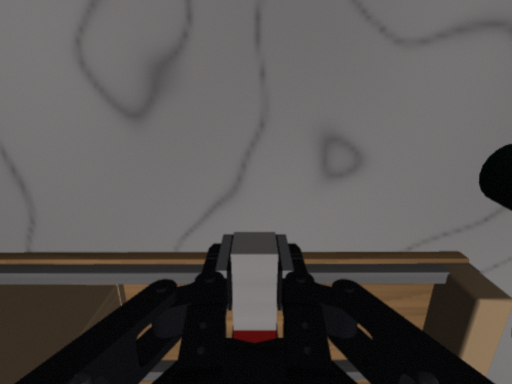

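The arm tip, seen at (255,235)–(255,330), is held between the pads, and the opening of 0.25 matches the 22 mm tube. Now I lift along the arc, in steps of about 0.05 rad.

Emit:
{"method": "step_arm", "body": {"steps": [[[0,0,12],0,0],[[1,0,12],0,0],[[1,0,12],0,0],[[2,0,12],0,0],[[3,0,12],0,0],[[3,0,12],0,0],[[4,0,11],0,0],[[4,0,11],0,0],[[0,0,0],0,0],[[0,0,0],0,0]]}}

```text
clock: 5.25
tcp_pos: [0.4861, -0.0007, 0.2022]
eef_rot: [3.123, -0.0, 1.572]
wrist_force: [3.7, 0.9, -4.2]
grip_width: 0.254
```

```bash
python3 - <<'E'
from h import *
s=robot.get_state(); print(s["tcp_pos"],s["eef_rot"],s["wrist_force"],s["torque"],s["grip_width"])
cv2.imwrite("pics/s3.png",cv2.resize(vision.snapshot("scene")[80:290,125:335,::-1],None,fx=2.8,fy=2.8))
E
```

```text
[ 0.48613831 -0.00070892  0.20217462] [ 3.12257408e+00 -4.06902685e-05  1.57220797e+00] [ 3.69612714  0.86563857 -4.19382539] [ 0.18249047 -0.51550293  0.11437161] 0.25448211175941493
```

View pics/s3.png

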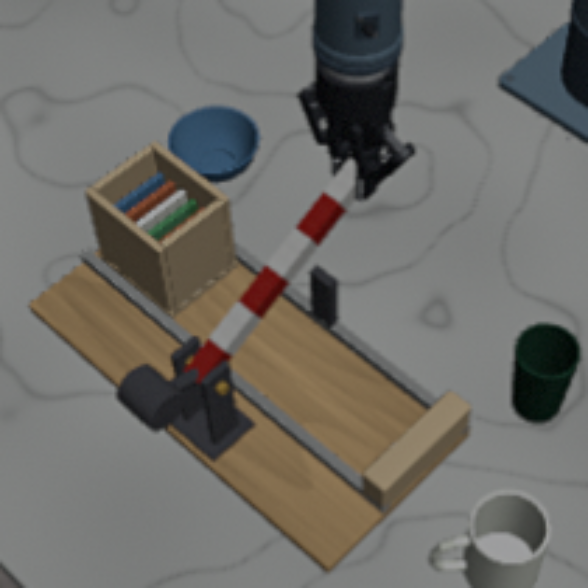

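The arm is rising with the gripper (about 0.46 rad). Continuing to about 1.2 rad.

Emit:
{"method": "step_arm", "body": {"steps": [[[6,0,13],0,0],[[8,0,13],0,0],[[9,0,13],0,0],[[9,0,12],0,0],[[10,0,12],0,0],[[11,0,11],0,0],[[12,0,10],0,0],[[12,0,9],0,0],[[12,0,8],0,0],[[0,0,0],0,0]]}}

```text
clock: 6.3
tcp_pos: [0.569, -0.0003, 0.2986]
eef_rot: [-3.14, 0.001, 1.572]
wrist_force: [-0.1, 1.1, 0.9]
grip_width: 0.256
```

```bash
python3 - <<'E'
from h import *
s=robot.get_state(); print(s["tcp_pos"],s["eef_rot"],s["wrist_force"],s["torque"],s["grip_width"])
cv2.imwrite("pics/s4.png",cv2.resize(vision.snapshot("scene")[80:290,125:335,::-1],None,fx=2.8,fy=2.8))
E
```

```text
[ 5.68982083e-01 -2.98059992e-04  2.98608587e-01] [-3.14039842e+00  6.48582348e-04  1.57190093e+00] [-0.10675776  1.14033651  0.94564201] [ 0.25748544 -0.24833649  0.12009855] 0.25590077272635564
```

View pics/s4.png

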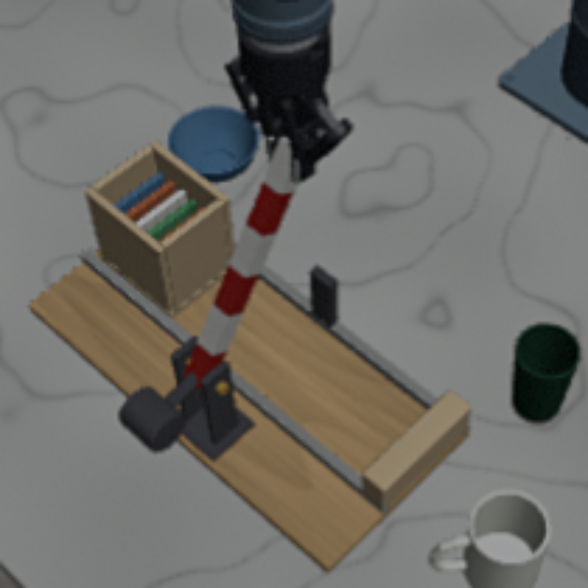

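The angle is about 1.0 rad. I'll take it a little further (about 1.3 rad), then open.

Emit:
{"method": "step_arm", "body": {"steps": [[[12,0,7],0,0],[[12,0,7],0,0],[[12,0,6],0,0],[[12,0,5],0,0],[[12,0,4],0,0],[[12,0,3],0,0],[[0,0,0],0,0],[[0,0,0],0,1],[[0,0,0],0,1],[[0,0,0],0,1]]}}

```text
clock: 7.35
tcp_pos: [0.6275, -0.001, 0.3248]
eef_rot: [-3.114, -0.0, 1.57]
wrist_force: [-0.2, -0.4, 0.1]
grip_width: 0.75
```

Emit:
{"method": "step_arm", "body": {"steps": [[[0,0,0],0,1],[[0,0,0],0,1],[[0,0,0],0,1],[[-10,0,10],0,1],[[-20,0,10],0,1],[[-20,0,10],0,1],[[-20,0,10],0,1],[[-20,0,10],0,1],[[0,0,0],0,1],[[0,0,0],0,1]]}}

```text
clock: 8.35
tcp_pos: [0.5306, -0.0019, 0.3795]
eef_rot: [-3.115, -0.001, 1.569]
wrist_force: [-0.2, -0.1, -0.8]
grip_width: 1.001
```

```bash
python3 - <<'E'
from h import *
s=robot.get_state(); print(s["tcp_pos"],s["eef_rot"],s["wrist_force"],s["grip_width"])
a=vision.snapshot("scene")[60:290,105:335,::-1]; b=vision.snapshot("top")[80:310,190:420,::-1]
cv2.imwrite("pics/s5.png",cv2.resize(np.hstack([a,b]),(800,400)))
E
```

```text
[ 0.53064107 -0.00185477  0.37953294] [-3.11539608e+00 -1.06450117e-03  1.56865766e+00] [-0.16001559 -0.07605446 -0.77960947] 1.0005958596077331
```

View pics/s5.png

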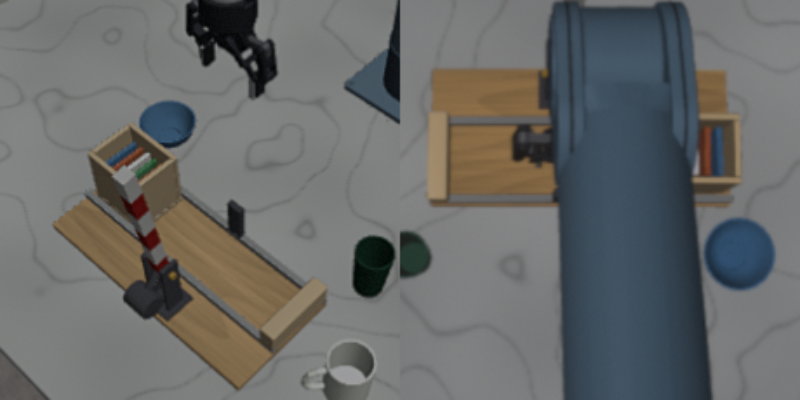

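The barrier stands raised past upright and the saggar has not moved. Next I go behind the saggar with open jaws along y, so the front finger leads the gripper's body.

Emit:
{"method": "step_arm", "body": {"steps": [[[7,-36,-10],0,1],[[7,-36,-12],0,1],[[7,-36,-12],0,1],[[7,-36,-12],0,1],[[7,-36,-12],0,1],[[7,-36,-12],0,1],[[7,-36,-12],0,1],[[7,-36,-12],0,1],[[7,-30,-12],0,1],[[0,0,0],0,1]], "grip_force": 100}}

```text
clock: 9.45
tcp_pos: [0.5979, -0.3307, 0.2604]
eef_rot: [-3.107, -0.001, 1.578]
wrist_force: [0.8, -0.7, -0.5]
grip_width: 0.999
```

```bash
python3 - <<'E'
from h import *
s=robot.get_state(); print(s["tcp_pos"],s["eef_rot"],s["joint_positions"])
E
```

```text
[ 0.59788684 -0.33065666  0.26042271] [-3.10652645e+00 -8.82638540e-04  1.57787228e+00] [ 0.18570598  0.61375599  0.39560247  1.39495247 -0.22147171  1.20994331
  2.17865522]
```

Emit:
{"method": "step_arm", "body": {"steps": [[[0,0,-30],0,1],[[0,0,-30],0,1],[[0,0,-30],0,1],[[0,0,-30],0,1],[[0,0,-30],0,1],[[0,0,-30],0,1],[[0,0,-25],0,1],[[0,0,-15],0,1],[[0,0,0],0,1],[[0,0,0],0,1]]}}

```text
clock: 10.45
tcp_pos: [0.601, -0.3253, 0.0277]
eef_rot: [-3.105, -0.004, 1.582]
wrist_force: [0.2, 0.3, 0.8]
grip_width: 1.004
```

```bash
python3 - <<'E'
from h import *
s=robot.get_state(); print(s["tcp_pos"],s["eef_rot"],s["wrist_force"])
a=vision.snapshot("scene")[60:290,105:335,::-1]; b=vision.snapshot("wrist")[:,:,::-1]
cv2.imwrite("pics/s6.png",np.hstack([cv2.resize(a,(384,384)),cv2.resize(b,(400,384))]))
E
```

```text
[ 0.60102813 -0.32533039  0.02767444] [-3.10452643 -0.00428808  1.58246071] [0.23390573 0.33736007 0.77619802]
```

View pics/s6.png

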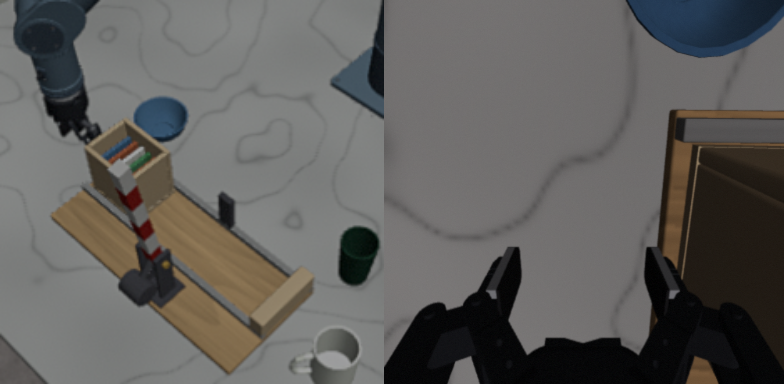

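The picture shows the finger knuckle sticking out beyond the fingertip toward the saggar. It may touch first and higher up, so I'll go lower and push in small steps while watching force and tilt.

Emit:
{"method": "step_arm", "body": {"steps": [[[-2,0,-6],-0.5,1],[[-2,0,-5],0,1],[[0,0,-3],0,1],[[0,0,0],0,1],[[0,3,0],0,1],[[0,3,0],0,1],[[0,3,0],0,1],[[0,3,0],0,1],[[0,0,0],0,1],[[0,0,0],0,1]]}}

```text
clock: 11.55
tcp_pos: [0.599, -0.3178, 0.0178]
eef_rot: [-3.113, 0.004, 1.571]
wrist_force: [0.3, -3.7, -0.4]
grip_width: 1.003
```

```bash
python3 - <<'E'
from h import *
s=robot.get_state(); print(s["tcp_pos"],s["eef_rot"],s["wrist_force"],s["torque"])
a=vision.snapshot("scene")[100:200,125:225,::-1]; b=vision.snapshot("wrist")[:,:,::-1]
cv2.imwrite("pics/s7.png",np.hstack([cv2.resize(a,(384,384)),cv2.resize(b,(400,384))]))
E
```

```text
[ 0.59901891 -0.3177796   0.01775144] [-3.11250266  0.00421672  1.57069571] [ 0.33962712 -3.69107512 -0.43241175] [-0.56585013 -0.07887387 -0.0356015 ]
```

View pics/s7.png

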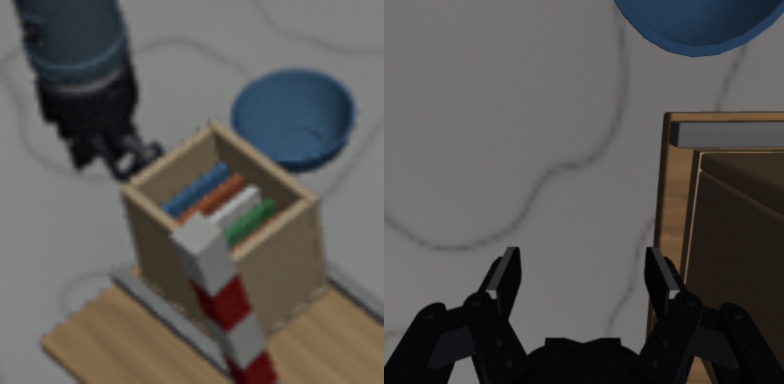

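Contact occurs at y=-0.318 with 3.7 N, so the knuckle leads. I push a little further and check that the saggar slides rather than tips.

Emit:
{"method": "step_arm", "body": {"steps": [[[0,2,0],0,1],[[0,2,0],0,1],[[0,2,0],0,1],[[0,2,0],0,1],[[0,2,0],0,1],[[0,0,0],0,1],[[0,0,0],0,1],[[0,0,0],0,1],[[0,0,0],0,1],[[0,0,0],0,1]]}}

```text
clock: 12.65
tcp_pos: [0.5986, -0.3098, 0.018]
eef_rot: [-3.113, 0.008, 1.569]
wrist_force: [0.9, -4.8, -0.5]
grip_width: 1.004
```

```bash
python3 - <<'E'
from h import *
s=robot.get_state(); print(s["tcp_pos"],s["eef_rot"],s["wrist_force"],s["torque"])
a=vision.snapshot("scene")[100:200,125:225,::-1]; b=vision.snapshot("top")[125:215,310:410,::-1]
cv2.imwrite("pics/s8.png",np.hstack([cv2.resize(a,(400,400)),cv2.resize(b,(400,400))]))
E
```

```text
[ 0.59860861 -0.30978769  0.01801528] [-3.11305649  0.00772225  1.56920431] [ 0.91806859 -4.81952899 -0.52461464] [-0.76402992 -0.09959198 -0.01067996]
```

View pics/s8.png

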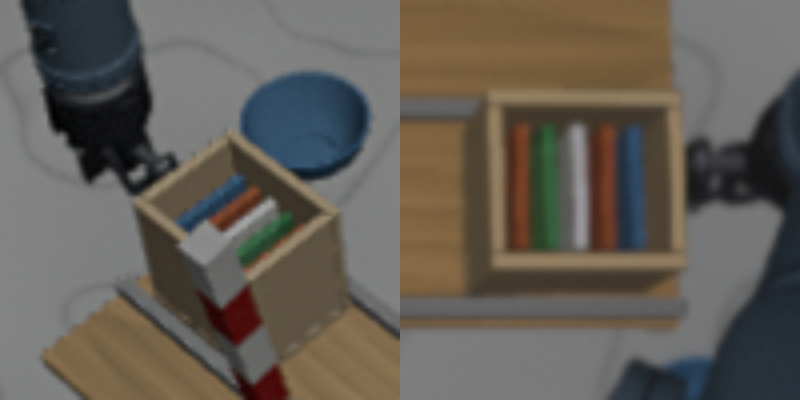

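The saggar slid about 8–10 mm. Its top rim and front foot edge both shifted by about 4.5 px, so there is no tipping, and the force is 4.8 N. I continue in moderate rows.

Emit:
{"method": "step_arm", "body": {"steps": [[[0,5,0],0,1],[[0,6,0],0,1],[[0,7,0],0,1],[[0,8,0],0,1],[[0,8,0],0,1],[[0,8,0],0,1],[[0,8,0],0,1],[[0,8,0],0,1],[[0,8,0],0,1],[[0,8,0],0,1]]}}

```text
clock: 13.75
tcp_pos: [0.5972, -0.2339, 0.0182]
eef_rot: [-3.112, 0.011, 1.567]
wrist_force: [-0.1, -5.1, -1.1]
grip_width: 1.004
```

```bash
python3 - <<'E'
from h import *
s=robot.get_state(); print(s["tcp_pos"],s["eef_rot"],s["wrist_force"],s["torque"])
a=vision.snapshot("scene")[100:250,125:275,::-1]; b=vision.snapshot("top")[100:230,260:400,::-1]
cv2.imwrite("pics/s9.png",np.hstack([cv2.resize(a,(400,400)),cv2.resize(b,(400,371)).copy() if 0 else cv2.resize(b,(400,400))]))
E
```

```text
[ 0.59722421 -0.23391561  0.0182385 ] [-3.11218719  0.01050431  1.56671231] [-0.12202858 -5.13424781 -1.14750153] [-0.8529803  -0.02727647  0.08516259]
```

View pics/s9.png

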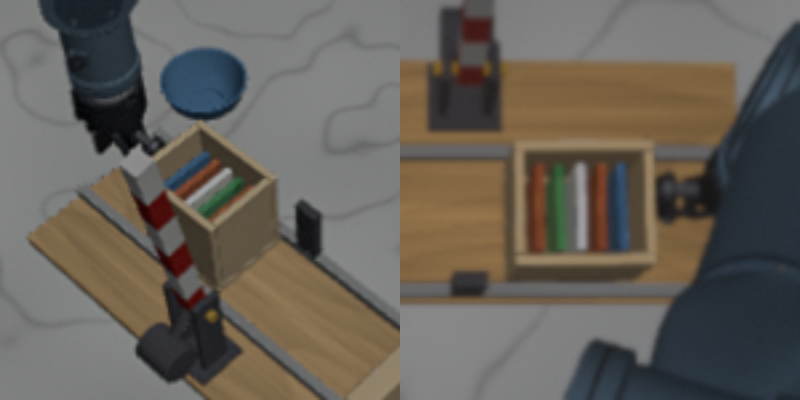

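Emit:
{"method": "step_arm", "body": {"steps": [[[0,8,0],0,1],[[0,10,0],0,1],[[0,10,0],0,1],[[0,10,0],0,1],[[0,10,0],0,1],[[0,10,0],0,1],[[0,10,0],0,1],[[0,10,0],0,1],[[0,10,0],0,1],[[0,8,0],0,1]]}}

```text
clock: 14.85
tcp_pos: [0.5962, -0.1329, 0.0184]
eef_rot: [-3.111, 0.012, 1.565]
wrist_force: [-0.1, -5.3, -1.2]
grip_width: 0.996
```

```bash
python3 - <<'E'
from h import *
s=robot.get_state(); print(s["tcp_pos"],s["eef_rot"],s["wrist_force"],s["torque"])
a=vision.snapshot("scene")[100:280,125:305,::-1]; b=vision.snapshot("top")[100:230,200:400,::-1]
cv2.imwrite("pics/s10.png",np.hstack([cv2.resize(a,(380,380)),cv2.resize(b,(420,380))]))
E
```

```text
[ 0.59622548 -0.13287692  0.01842658] [-3.11125896  0.01208118  1.56522858] [-0.05037581 -5.30586732 -1.23373901] [-0.87984465 -0.09722297  0.0296105 ]
```

View pics/s10.png

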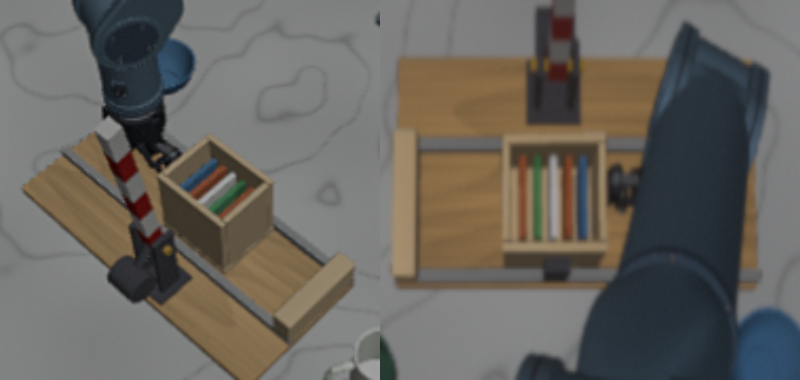

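Emit:
{"method": "step_arm", "body": {"steps": [[[0,8,0],0,1],[[0,10,0],0,1],[[0,10,0],0,1],[[0,10,0],0,1],[[0,10,0],0,1],[[0,10,0],0,1],[[0,10,0],0,1],[[0,10,0],0,1],[[0,8,0],0,1],[[0,6,0],0,1]]}}

```text
clock: 15.95
tcp_pos: [0.5948, -0.0434, 0.019]
eef_rot: [-3.111, 0.019, 1.558]
wrist_force: [0.2, -5.8, 0.5]
grip_width: 1.0
```

Emit:
{"method": "step_arm", "body": {"steps": [[[0,4,0],0,1],[[0,4,0],0,1],[[0,4,0],0,1],[[0,3,0],0,1],[[0,2,0],0,1],[[0,2,0],0,1],[[0,0,0],0,1],[[0,0,0],0,1],[[0,0,0],0,1],[[0,0,0],0,1]]}}

```text
clock: 16.95
tcp_pos: [0.5941, -0.0265, 0.0194]
eef_rot: [-3.11, 0.023, 1.554]
wrist_force: [0.9, -3.9, 0.0]
grip_width: 1.001
```

```bash
python3 - <<'E'
from h import *
s=robot.get_state(); print(s["tcp_pos"],s["eef_rot"],s["wrist_force"],s["torque"])
a=vision.snapshot("scene")[100:280,125:305,::-1]; b=vision.snapshot("top")[100:230,200:400,::-1]
cv2.imwrite("pics/s11.png",np.hstack([cv2.resize(a,(380,380)),cv2.resize(b,(420,380))]))
E
```

```text
[ 0.59406811 -0.02650558  0.01939587] [-3.11005932  0.02264985  1.55381995] [ 0.8734774  -3.86507837  0.04412234] [-0.67115286 -0.15505247 -0.02025124]
```

View pics/s11.png

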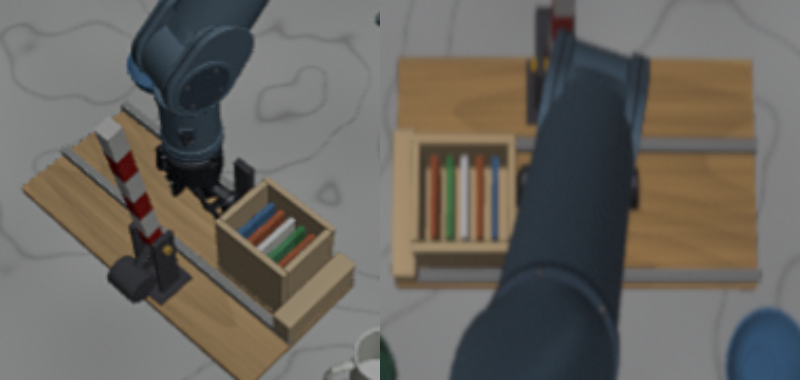

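The saggar's y is about 0.10, and the force shows it is not yet against the brick. A few more gentle millimetres.

Emit:
{"method": "step_arm", "body": {"steps": [[[0,2,0],0,1],[[0,2,0],0,1],[[0,1,0],0,1],[[0,1,0],0,1],[[0,1,0],0,1],[[0,1,0],0,1],[[0,0,0],0,1],[[0,0,0],0,1],[[0,0,0],0,1],[[0,0,0],0,1]]}}

```text
clock: 18.05
tcp_pos: [0.5938, -0.0271, 0.0201]
eef_rot: [-3.111, 0.032, 1.548]
wrist_force: [-0.0, -3.8, -0.6]
grip_width: 1.003
```

Emit:
{"method": "step_arm", "body": {"steps": [[[0,4,-1],0,1],[[0,4,0],0,1],[[0,4,0],0,1],[[0,4,0],0,1],[[0,0,0],0,1],[[0,0,0],0,1],[[0,0,0],0,1],[[0,0,0],0,1],[[0,0,0],0,1],[[0,0,0],0,1]]}}

```text
clock: 19.05
tcp_pos: [0.5939, -0.0282, 0.0207]
eef_rot: [-3.114, 0.051, 1.537]
wrist_force: [-0.3, -4.7, 0.5]
grip_width: 1.001
```

```bash
python3 - <<'E'
from h import *
s=robot.get_state(); print(s["tcp_pos"],s["wrist_force"])
a=vision.snapshot("scene")[180:280,185:285,::-1]; b=vision.snapshot("top")[130:210,195:275,::-1]
cv2.imwrite("pics/s12.png",np.hstack([cv2.resize(a,(400,400),interpolation=2),cv2.resize(b,(400,400),interpolation=2)]))
E
```

```text
[ 0.59386562 -0.02824006  0.02069037] [-0.33470546 -4.68493198  0.53801538]
```

View pics/s12.png

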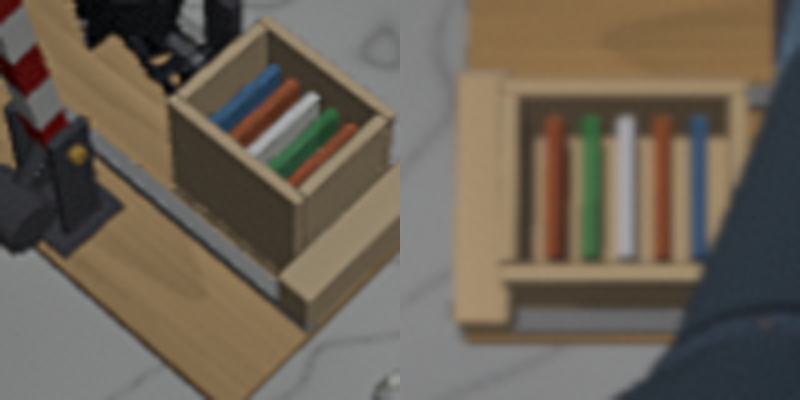

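```bash
python3 - <<'E'
from h import *
c=vision.get_calibration("top");cs=vision.get_calibration("scene")
u=lambda X,Y:(195+(X-400+.5)/5-.5,130+(Y+.5)/5-.5)
q=lambda X,Y:(185+(X+.5)/4-.5,180+(Y+.5)/4-.5)
print("rim +y edge",[onz(c,u(x,y),.135).round(4) for x,y in((500,82),(499,278),(500,180),(747,82))])
print("brick face",onz(c,u(509,320),.065).round(4))
print("scene rim corners +y",[onz(cs,q(*p),.135).round(4) for p in((300,202),(391,120))],"-y",[onz(cs,q(*p),.135).round(4) for p in((172,98),(266,18))],"brick top face corner",onz(cs,q(282,272),.065).round(4))
E
```

```text
rim +y edge [array([0.6351, 0.1685, 0.135 ]), array([0.539 , 0.1672, 0.135 ]), array([0.5867, 0.1676, 0.135 ]), array([0.6356, 0.0486, 0.135 ])]
brick face [0.5271 0.1681 0.065 ]
scene rim corners +y [array([0.6368, 0.17  , 0.135 ]), array([0.5485, 0.1713, 0.135 ])] -y [array([0.6365, 0.0524, 0.135 ]), array([0.5446, 0.0527, 0.135 ])] brick top face corner [0.6545 0.1713 0.065 ]
```

The rim's +y edge is at y=0.168 and the brick face is also at 0.168, with the scene view agreeing within 2 mm, so the saggar is home. Now I retreat and then rise.

Emit:
{"method": "step_arm", "body": {"steps": [[[0,-8,0],0,1],[[0,-12,0],0,1],[[0,-15,0],0,1],[[0,-15,0],0,1],[[0,-15,5],0,1],[[0,0,25],0,1],[[0,0,35],0,1],[[0,0,35],0,1],[[0,0,35],0,1],[[0,0,35],0,1]]}}

```text
clock: 20.15
tcp_pos: [0.5876, -0.1025, 0.1928]
eef_rot: [-3.103, 0.047, 1.532]
wrist_force: [1.1, 0.2, 0.1]
grip_width: 0.998
```

Emit:
{"method": "step_arm", "body": {"steps": [[[-10,-5,35],0,1],[[-15,-20,20],0,1],[[-15,-25,10],0,1],[[-15,-25,0],0,1],[[-15,-25,0],0,1],[[-10,-25,0],0,1],[[0,-20,0],0,1],[[0,0,0],0,1],[[0,0,0],0,1],[[0,0,0],0,1]]}}

```text
clock: 21.15
tcp_pos: [0.5024, -0.2643, 0.272]
eef_rot: [-3.119, 0.047, 1.52]
wrist_force: [0.7, 0.5, -0.3]
grip_width: 0.999
```

```bash
python3 - <<'E'
from h import *
s=robot.get_state(); print(s["clock"],s["tcp_pos"],s["wrist_force"],abs(s["qd"]).max())
cv2.imwrite("pics/s13.png",vision.snapshot("scene")[:,:,::-1]); cv2.imwrite("pics/t13.png",vision.snapshot("top")[:,:,::-1])
E
```

```text
21.15 [ 0.50243213 -0.26434242  0.27201337] [ 0.67187577  0.50735022 -0.32003247] 0.0075926035271386095
```

View pics/s13.png

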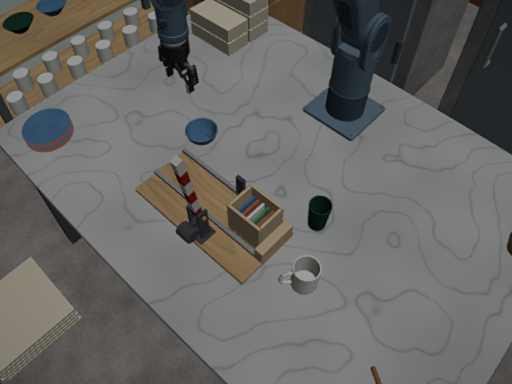

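View pics/t13.png

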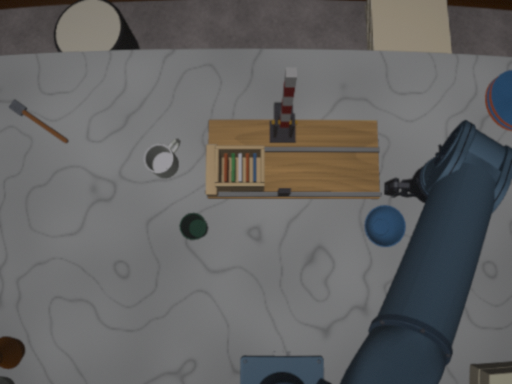

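The barrier is still up, the saggar sits at the brick, and the mug (162,160), beaker (194,226) and bowl (385,226) are unchanged. One last numeric check from the now unobstructed view, then hand in.

```bash
python3 - <<'E'
import cv2
a=cv2.imread("pics/t13.png")[140:205,200:275]
cv2.imwrite("pics/t13z.png",cv2.resize(a,None,fx=8,fy=8,interpolation=2))
E
```

```text
(no output)
```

View pics/t13z.png

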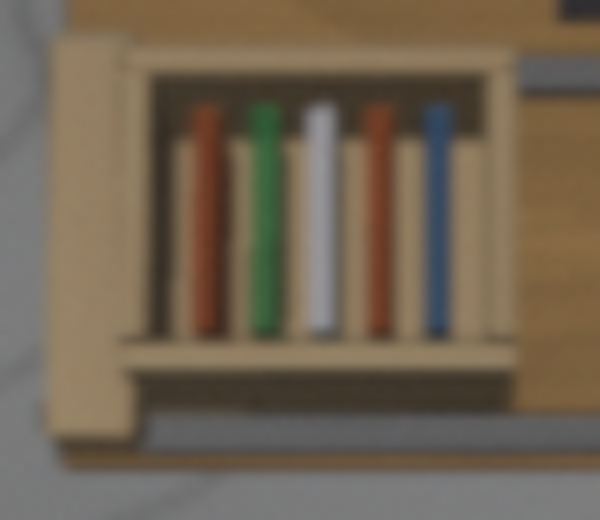

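The rim spans columns 122–516 of the zoom, and the brick face edge is at about 136.

```bash
python3 - <<'E'
from h import *
c=vision.get_calibration("top")
u=lambda X,Y:(200+(X+.5)/8-.5,140+(Y+.5)/8-.5)
a=onz(c,u(122,200),.135);b=onz(c,u(516,200),.135);f=onz(c,u(136,405),.065);print(a,b,(a+b)[1]/2,f)
robot.sign_off()
E
```

```text
[0.58929349 0.16712739 0.135     ] [0.58991418 0.0482816  0.135     ] 0.10770449794896081 [0.53580262 0.16787196 0.065     ]
the job is handed in; nothing more can be done
```

The barrier is raised and standing by itself, the saggar is home against the firebrick stop, and I have handed the job in. It took about 21 s of the 59 s allowed.

**What I did:** I gripped the barrier tip lightly, lifted it along its arc to about 1.3 rad and released it, and it swung past upright on its own. I then pushed the saggar along the lane with the open gripper and backed away clear.

**Last checks:**
- **Saggar:** its centre is at world y 0.1077, about 0.110 in the track frame. The rim and the brick face agree to about 1 mm, and the saggar looks flat.
- **Barrier:** it still stood raised in both final pictures. I judged this by eye and did not measure the final angle.
- **Mug, beaker and bowl:** they appear at the same pixels as at the start.
- **Robot:** it was clear of everything, with wrist force under 1 N, before I handed in.

**What disagreed with my plan:**
- The finger's knuckle touched the saggar first, about 70–74 mm ahead of the tool point instead of the 57 mm I expected. It pushed with about 4–6 N, and the saggar slid without tipping.
- The wrist force never rose when the saggar reached the brick, so "home" rests on the camera measurements.
- The tool's orientation drifted by about 0.05 rad in the last push, with no visible effect.

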